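Tighten the two deep clamp nuts of a wafer prober's chuck base

TASK

First clear every white die carrier off the dark chuck base and lay them flat, side by side on the floor of the aluminium tray. Then take the long socket wrench from its stand and with it turn both clamp nuts, deep in the two bores of the base, clockwise right up to their stops. Finally put the wrench back upright in its stand, fully down; leave the lens, the bottle and the meter where they are.

Things in the scene. Friction and masses are not known exactly. Their poses are not given: they have to be found in the camera images.
- base: Fixed dark steel chuck base, a block 190 (x) x 300 (y) x 105 mm high; a raised lip 6 mm thick and 10 mm high runs round the edge of its top. Origin: centre of its underside, z up. Two upright round bores, 44 mm in diameter, 93 mm deep, at y = +85 mm (left) and y = -85 mm (right), x = 0.
- bore_left (a point): Centre of the mouth of the left bore (base y = +85 mm), level with the base's top face, 105 mm above the table; axes as the base.
- bore_right (a point): Centre of the mouth of the right bore (base y = -85 mm), level with the base's top face, 105 mm above the table; axes as the base.
- nut_left (a joint): Turning angle (rad) of the nut in the left bore, growing clockwise seen from above; hard stop (tight) at 2.8, starts between 0 and 0.4. At 0 the nut's sides lie along the base's x and y. It turns against a steady friction of about 0.12 N m, stays where it is left and does not rise or sink.
- nut_right (a joint): Turning angle (rad) of the nut in the right bore, growing clockwise seen from above; hard stop (tight) at 2.8, starts between 0 and 0.4. At 0 the nut's sides lie along the base's x and y. It turns against a steady friction of about 0.12 N m, stays where it is left and does not rise or sink.
- nut_left_foot (a point): Centre of the left nut's underside, on the bore's floor and axis, 12 mm above the table; axes as the base (does not turn with the nut). The nut is a steel square, 19 mm across flats, 12 mm high, with a conical stub 6 mm high on top (up to 30 mm above the table).
- nut_right_foot (a point): Centre of the right nut's underside, on the bore's floor and axis, 12 mm above the table; axes as the base (does not turn with the nut). The nut is a steel square, 19 mm across flats, 12 mm high, with a conical stub 6 mm high on top (up to 30 mm above the table).
- wrench: Steel socket wrench, upright, 176 mm tall, 0.35 kg. Origin: centre of its foot, z up along it. A round barrel 36 mm in diameter up to 105 mm, a neck 22 mm in diameter up to 140 mm, then the square grip head. Let go in a bore or in the stand, it stays upright. Starts in the stand, at any yaw.
- wrench_head (a point): Middle of the wrench's grip head, 158 mm above its foot. The head is 30 x 30 mm and 36 mm high, its sides along the wrench's own x and y.
- wrench_mouth (a point): Socket mouth in the wrench's foot: a square hole 22 mm wide, 24 mm deep, sides along the wrench's x and y; 1.5 mm play on each side of the nut, about 0.18 rad of free turn either way. Fully on a nut, the foot stands on the bore's floor, 12 mm above the table; on a nut that does not match, about 12 mm higher.
- stand: Fixed grey plastic wrench stand, a block 90 x 90 x 70 mm high. Origin: centre of its underside, z up. One upright round hole 44 mm in diameter, 62 mm deep in the centre of its top.
- stand_floor (a point): Centre of the floor of the stand's hole, 8 mm above the table.
- tray: Fixed open aluminium tray, 300 (x) x 150 (y) x 40 mm high outside, walls and floor 5 mm. Origin: centre of its underside, z up.
- carrier0: White closed die carrier, a box 50 (x) x 70 (y) x 40 mm high, about 0.12 kg. Origin: centre of its underside, z up. Starts lying on the top of the base. Two or three carriers are there; an absent one reads None.
- carrier1: White closed die carrier, a box 50 (x) x 70 (y) x 40 mm high, about 0.12 kg. Origin: centre of its underside, z up. Starts lying on the top of the base. Two or three carriers are there; an absent one reads None.
- carrier2: White closed die carrier, a box 50 (x) x 70 (y) x 40 mm high, about 0.12 kg. Origin: centre of its underside, z up. Starts lying on the top of the base. Two or three carriers are there; an absent one reads None.
- lens: Bystander: upright microscope objective, black and steel, 52 mm in diameter, 85 mm tall. Origin: centre of its underside.
- bottle: Bystander: white plastic bottle, 60 mm in diameter, 130 mm tall. Origin: centre of its underside.
- meter: Bystander: orange hand-held meter lying flat, 75 x 150 x 34 mm. Origin: centre of its underside.
Not all that is in view belongs to the job. Of the things like the wrench, leave any that is orange or red; of the rest the smaller one is meant.

How it is judged:
By the outcome, as a careful person would: the job done as asked, in the order asked, and still so for the second after the job is handed in, with the robot touching nothing.
Of carrier0, carrier1, carrier2 only 2 to 3 are there at a start; the rules pass over those that are not, and their reading is None.
At some moment in a run one of carrier0, carrier1, carrier2 may be knocked a few centimetres aside while the robot is not near it.
It also fails if it takes over 210 s, if anything falls off the work surface, if the arm or the gripper's body presses on something with over 40 N, if the wrist force passes 120 N, or if a joint passes its speed limit or range.

ROBOT

A 6-joint arm with a two-finger parallel gripper is mounted at the origin on the work surface. World frame = base frame: x ahead of the robot, y to its left, z up, the work surface at z = 0. Lengths are in m, angles in degrees, forces in N, time in s.
With the tool pointing down it reaches from about 0.4 to 0.825 m from the base axis. Payload 7 kg.
Tool frame: the origin (TCP) lies midway between the tips of the shut fingers; the grasp point (between the pads) lies 19 mm behind it; z points along the fingers, y is the direction in which the jaws open and shut (so a half turn about z gives the same grasp; the last joint's range is limited). The gripper opens to 88 mm and grips with 3 to 60 N. Pads are 19 mm wide; open, the fingers measure 130 mm over their backs; the gripper's body (78 mm by 193 mm) begins 47 mm behind the grasp point.
Start: joints at [87.611, 20.546, 0.682, 0, -70.136, -16.507], TCP at [0.219, 0.639, 0.227] pointing down, gripper open.
Joint ranges: [-176.03, 176.03], [-82.01, 121.73], [-58.28, 71.71], [-173.87, 95.51], [-174.79, -0.11], [-173.66, 173.66]. Speed limits (degrees/s): [136.94, 136.94, 172.46, 180, 180, 180].

INTERFACE

Orientations are given as a 3x3 rotation matrix whose columns are the frame's x, y, z axes.
In Python, from rig import robot gives the robot as it stands. Calls block until the motion is done:
- robot.goto(position, orientation): joint-space move of the TCP to a pose.
- robot.servo_line(position, ori=None, speed=0.15): straight line of the TCP; ori=None keeps the orientation; speed is the mean speed in m/s.
- robot.movej(angles): joint-space move.
- robot.move_gripper(opening): opening from 0.0 (shut) to 1.0 (fully open); the grip force is fixed at half the most; returns when the fingers have stopped.
- robot.dwell(seconds).
- robot.ik(position, orientation): joint angles nearest the present ones, or None.
- robot.grab_frame(name): name is "scene" or "top" or "wrist"; returns (picture, depth): 400x640x3 uint8, red, green, blue; 400x640 float32, m along the optical axis (not along the pixel's ray), 0 where there is no reading.
- robot.camera_info(name): a dict with "vfov" (degrees; the focal length in pixels is half the picture's height over the tangent of half this angle, whatever the lens; pixels are square), "cx", "cy" (the principal point, pixels), "view" (4x4, takes a point from world to camera coordinates); the wrist camera has in their place "T_tool_cam" (4x4, takes a point from camera to tool coordinates, whose origin is the TCP and whose axes are the flange's). Camera axes: x right, y down, z forward; pixel columns grow to the right and rows downward; lengths in m; the calibration is good to about 2 mm. A picture is of the moment at which its call begins: read the wrist's pose just before it. camera_info takes no time and is no camera call.
A pose or a line that the arm cannot do raises robot.Unreachable and nothing moves.
- robot.job_done(): hands the job in, once; it reports no verdict.
Readings, each from a call of its own:
- robot.read_t(): time.
- robot.read_qpos(): joint angles.
- robot.read_qvel(): joint speeds.
- robot.read_effort(): joint torques, N m.
- robot.read_position(): TCP position.
- robot.read_tcp_rot(): TCP orientation.
- robot.read_force(): force on the tool from outside, world axes, zero at the start.
- robot.read_ft_torque(): the same for the moment, N m.
- robot.read_grip_width(): opening from 0.0 (shut) to 1.0 (fully open).
Only numpy, scipy, OpenCV 4.12 (cv2) and the standard library are available. Lean on these libraries where they do the work, as an engineer would, in place of code of your own. Each camera call takes 0.05 s, during which the arm holds its last target.

## Working session

There is one attempt and no reset: what is moved stays moved. The work goes in short steps, each a Python script; the robot and the scene stay as the last script left them, time stands still between calls to the robot, and variables do not carry over. Pictures are saved under pics/ and viewed, and the job is handed in when it is done.

```bash
ls -la; mkdir -p pics; python3 - <<'E'
from rig import robot
import cv2, numpy as np
for n in ["scene","top","wrist"]:
    im,d=robot.grab_frame(n)
    cv2.imwrite(f"pics/a_{n}.png",im[:,:,::-1]); np.save(f"d_{n}.npy",d)
    print(n,robot.camera_info(n),(d==0).mean(),d.min(),d.max())
print(robot.read_t(),robot.read_tcp_rot(),robot.read_position(),robot.read_grip_width())
E
```

```text
total 12
drwxr-xr-x  3 agent agent 4096 Dec  6 08:39 .
drwxr-xr-x 23 root  root  4096 Dec  6 08:39 ..
drwxr-xr-x  2 agent agent 4096 Dec  6 08:39 pics
scene {'vfov': 56.612617039092235, 'cx': 326.45801842571336, 'cy': 206.47549814343574, 'view': array([[ 0.86905142,  0.49471639, -0.00230525, -0.46320514],
       [ 0.43894386, -0.7732104 , -0.45768326, -0.2372977 ],
       [-0.22820585,  0.39673841, -0.88911232,  1.14258281],
       [ 0.        ,  0.        ,  0.        ,  1.        ]])} 0.00384765625 0.0 2.6381087
top {'vfov': 50.1985653834796, 'cx': 320.7524399230829, 'cy': 200.52703508664226, 'view': array([[-0.02086016, -0.99965524,  0.01594559, -0.04289005],
       [-0.99612594,  0.01941843, -0.08576736,  0.58860589],
       [ 0.08542815, -0.01767293, -0.99618758,  1.33751772],
       [ 0.        ,  0.        ,  0.        ,  1.        ]])} 0.0037109375 0.0 2.260217
wrist {'vfov': 60.20249090617791, 'cx': 314.99281791518297, 'cy': 204.42502095958304, 'T_tool_cam': array([[-5.93227387e-04, -9.68138207e-01, -2.50415776e-01,
         6.88084047e-02],
       [ 9.99999538e-01, -3.84819424e-04, -8.81209363e-04,
         3.22090386e-04],
       [ 7.56767598e-04, -2.50416183e-01,  9.68137987e-01,
        -1.58426444e-01],
       [ 0.00000000e+00,  0.00000000e+00,  0.00000000e+00,
         1.00000000e+00]])} 0.004015625 0.0 1.304719
0.15 [[ 9.46072804e-01 -3.23953959e-01 -2.86910146e-04]
 [-3.23954056e-01 -9.46071965e-01 -1.26774816e-03]
 [ 1.39254390e-04  1.29232776e-03 -9.99999155e-01]] [0.2185087  0.63826183 0.22582438] 0.9964385416920382
```

View pics/a_scene.png

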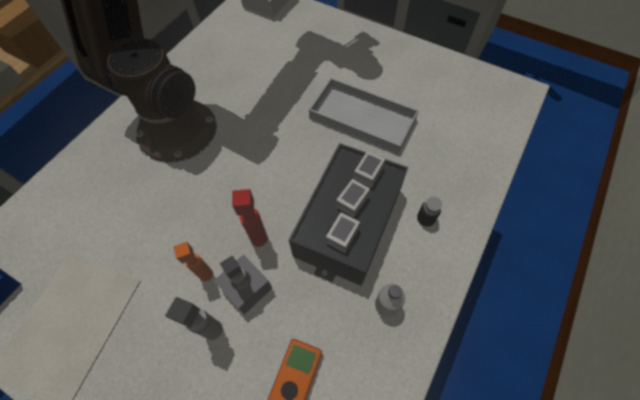

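View pics/a_top.png

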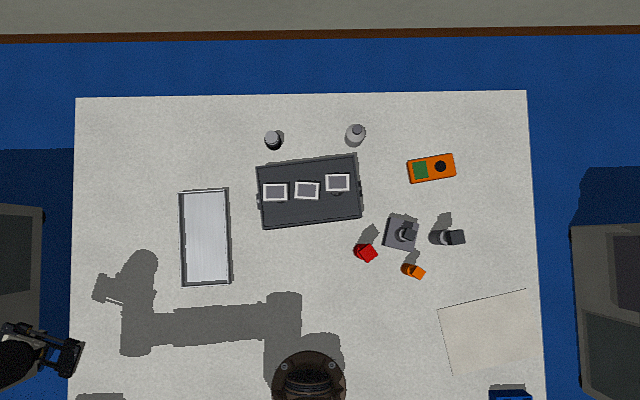

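View pics/a_wrist.png

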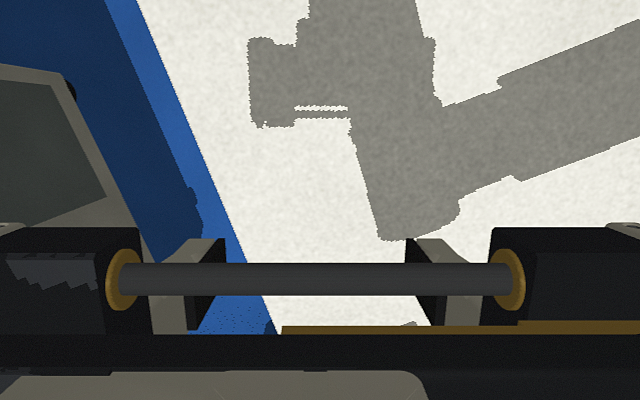

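```bash
cat > h.py <<'E'
from rig import robot
import cv2, numpy as np
def intr(ci): return 200/np.tan(np.radians(ci['vfov'])/2)
def pose(name):
    """camera->world 4x4"""
    ci=robot.camera_info(name)
    if name!='wrist': return ci,np.linalg.inv(ci['view'])
    T=np.eye(4);T[:3,:3]=robot.read_tcp_rot();T[:3,3]=robot.read_position()
    return ci,T@ci['T_tool_cam']
def snap(name,save=None):
    ci,T=pose(name); im,d=robot.grab_frame(name)
    if save: cv2.imwrite(f"pics/{save}.png",im[:,:,::-1])
    return im,d,ci,T
def cloud(d,ci,T):
    f=intr(ci);v,u=np.mgrid[:400,:640]
    P=np.stack([(u-ci['cx'])/f*d,(v-ci['cy'])/f*d,d],-1)
    P=P@T[:3,:3].T+T[:3,3]; P[d==0]=np.nan
    return P
def ray_plane(uv,z,ci,T):
    f=intr(ci);uv=np.atleast_2d(uv).astype(float)
    r=np.c_[(uv[:,0]-ci['cx'])/f,(uv[:,1]-ci['cy'])/f,np.ones(len(uv))]@T[:3,:3].T
    s=(z-T[2,3])/r[:,2]
    return T[:3,3]+r*s[:,None]
def rot(yaw):
    """tool down, tool y (jaw dir) at world angle yaw (deg) """
    a=np.radians(yaw); y=np.array([np.cos(a),np.sin(a),0]); z=np.array([0,0,-1.])
    return np.stack([np.cross(y,z),y,z],1)
E
python3 - <<'E'
from h import *
im,d,ci,T=snap('top'); P=cloud(d,ci,T)
for u,v in [(150,130),(500,130),(300,250),(150,320)]: print(u,v,P[v,u].round(4))
np.save('Ptop.npy',P)
X,Y,Z=P[...,0],P[...,1],P[...,2]
inb=(X>0.1)&(X<0.9)&(abs(Y)<0.6)
for lo,hi in [(.012,.03),(.03,.045),(.06,.08),(.08,.095),(.098,.11),(.11,.125),(.13,.155),(.16,.175),(.175,.2),(.2,.25)]:
    m=(inb&(Z>lo)&(Z<hi)).astype(np.uint8)
    n,l,s,c=cv2.connectedComponentsWithStats(m)
    for i in range(1,n):
        if s[i,4]>25:
            q=l==i; pts=np.c_[X[q],Y[q]].astype(np.float32); r=cv2.minAreaRect(pts)
            print(lo,hi,s[i,:],'rect',np.round(r[0],4),np.round(r[1],4),round(r[2],1),'z',np.nanmedian(Z[q]).round(4),'col',im[q].mean(0).astype(int))
E
```

```text
150 130 [0.8321 0.4988 0.0024]
500 130 [ 8.135e-01 -6.559e-01 -6.000e-04]
300 250 [ 0.4313  0.0149 -0.    ]
150 320 [ 0.2217  0.492  -0.001 ]
0.012 0.03 [406 162   8  22  39] rect [ 0.6724 -0.3402] [0.0719 0.0075] 14.6 z 0.0234 col [93 48 25]
0.012 0.03 [330 192  12   4  28] rect [ 0.6104 -0.103 ] [0.0356 0.01  ] 88.6 z 0.0162 col [51 52 53]
0.012 0.03 [179 194   5  92 154] rect [0.4746 0.3885] [0.2875 0.0043] 2.5 z 0.0203 col [50 51 52]
0.012 0.03 [226 220   5  64  74] rect [0.4324 0.2417] [0.199  0.0026] 2.6 z 0.0209 col [53 54 55]
0.012 0.03 [295 351  30   7  94] rect [ 0.1091 -0.0099] [0.0173 0.0902] 0.6 z 0.0141 col [36 29 25]
0.03 0.045 [407 153  49  30 992] rect [ 0.6861 -0.4122] [0.0747 0.1505] 9.3 z 0.0356 col [133  78  15]
0.03 0.045 [177 189  52  99 587] rect [0.4772 0.3185] [0.3001 0.1519] 2.6 z 0.0388 col [146 147 149]
0.06 0.08 [265 134  15  11  30] rect [0.775  0.0918] [0.0227 0.0421] 25.6 z 0.0722 col [97 98 99]
0.06 0.08 [346 137  16   7  29] rect [ 0.7696 -0.1586] [0.0476 0.0127] 76.4 z 0.0709 col [95 95 93]
0.06 0.08 [384 217  35  35 645] rect [ 0.4752 -0.3   ] [0.
[... 1476 characters left out ...]
0.175 0.2 [403 228  14  13 119] rect [ 0.4748 -0.2996] [0.0309 0.0303] 66.4 z 0.1848 col [56 58 62]
0.175 0.2 [445 231   4  14  26] rect [ 0.4627 -0.4011] [0.0365 0.0052] 2.0 z 0.1908 col [30 31 34]
0.175 0.2 [412 266  14  14  86] rect [ 0.3661 -0.3216] [0.0294 0.0296] 52.6 z 0.1779 col [194  89   4]
0.175 0.2 [286 371  43   5 112] rect [ 0.1044 -0.0047] [0.1141 0.0058] 89.0 z 0.1886 col [12 11 13]
0.2 0.25 [447 229  19  16 238] rect [ 0.4644 -0.4196] [0.0381 0.0408] 8.9 z 0.2258 col [50 52 55]
0.2 0.25 [358 243  20  20 221] rect [ 0.4265 -0.1757] [0.039  0.0389] 35.7 z 0.2273 col [155  17  14]
0.2 0.25 [285 374  46   9 295] rect [ 0.1037 -0.0062] [0.1205 0.0072] 89.9 z 0.2255 col [15 14 14]
```

```bash
cat >> h.py <<'E'
def best(pos,yaw,flip=True):
    """rotation among yaw / yaw+180 with the least joint travel"""
    q0=np.array(robot.read_qpos());c=[]
    for y in ([yaw,yaw+180] if flip else [yaw]):
        q=robot.ik(list(pos),rot(y))
        if q is not None: c.append((np.abs(np.array(q)-q0).max(),y))
    if not c: raise RuntimeError('no ik')
    return rot(min(c)[1])
def carriers(name='top',zmin=.02):
    im,d,ci,T=snap(name);P=cloud(d,ci,T);X,Y,Z=P[...,0],P[...,1],P[...,2]
    out=[]
    for lab,lo,hi,box in [('base',.132,.158,(.48,.74,-.2,.17)),('tray',.042,.06,(.3,.65,.2,.44))]:
        m=((Z>lo)&(Z<hi)&(X>box[0])&(X<box[1])&(Y>box[2])&(Y<box[3])).astype(np.uint8)
        n,l,s,c=cv2.connectedComponentsWithStats(m)
        for i in range(1,n):
            if s[i,4]<150: continue
            q=l==i; r=cv2.minAreaRect(np.c_[X[q],Y[q]].astype(np.float32))
            yaw=r[2] if r[1][0]<r[1][1] else r[2]-90   # direction of the short side
            out.append((lab,r[0][0],r[0][1],yaw,float(np.median(Z[q])),r[1]))
    return out
TRAY=np.array([.4772,.3185]);TYAW=2.6
def slot(k):
    a=np.radians(TYAW); return TRAY+k*.085*np.array([np.cos(a),np.sin(a)])
def st(tag):
    print(tag,'t',round(robot.read_t(),1),'p',np.round(robot.read_position(),4),'F',np.round(robot.read_force(),1),'grip',round(robot.read_grip_width(),3))
def move_carrier(x,y,yaw,k):
    p=[x,y,.25]; R=best(p,yaw)
    robot.goto(p,R); robot.move_gripper(.9)
    robot.servo_line([x,y,.16],speed=.2); robot.servo_line([x,y,.118],speed=.08)
    st('down'); robot.move_gripper(0); st('grip')
    robot.servo_line([x,y,.25],speed=.2); st('up')
    s=slot(k); p=[s[0],s[1],.25]; robot.goto(p,best(p,TYAW))
    robot.servo_line([s[0],s[1],.06],speed=.2); robot.servo_line([s[0],s[1],.0195],speed=.05); st('place')
    robot.move_gripper(.73); robot.servo_line([s[0],s[1],.2],speed=.2); st('clear')
E
python3 - <<'E'
from h import *
for c in carriers(): print(c)
c=max(carriers(),key=lambda c:c[2]); move_carrier(*c[1:4],1)
for c in carriers(): print(c)
snap('scene','b1')
E
```

```text
('base', 0.6299811601638794, -0.09988187253475189, -1.2008209228515625, 0.14604464468931433, (0.06781822443008423, 0.04988327622413635))
('base', 0.6087008118629456, -0.010263022035360336, -3.8032989501953125, 0.1457335860518587, (0.07103085517883301, 0.050698500126600266))
('base', 0.605974555015564, 0.08218406140804291, 0.5734240412712097, 0.14577690510458363, (0.0506269633769989, 0.06929267942905426))
down t 4.4 p [0.6061 0.0822 0.1183] F [-0.3  0.6  0.3] grip 0.903
grip t 5.0 p [0.6058 0.0821 0.1182] F [-0.7  0.4  2.1] grip 0.569
up t 5.8 p [0.6049 0.082  0.2485] F [-0.1 -0.3 -2.1] grip 0.571
place t 8.8 p [0.5623 0.3225 0.0197] F [-0.2 -0.1 -0.7] grip 0.568
clear t 10.4 p [0.5614 0.3219 0.1986] F [-0.9 -1.  -0.4] grip 0.733
('base', 0.6297819018363953, -0.09985017776489258, -0.89520263671875, 0.14614077110424972, (0.06762726604938507, 0.05020391196012497))
('base', 0.608806312084198, -0.010169994086027145, -3.918670654296875, 0.1458990744584664, (0.07098757475614548, 0.05038178339600563))
('tray', 0.5620167851448059, 0.32109448313713074, -0.997589111328125, 0.04561856024128108, (0.06917308270931244, 0.04724260792136192))
```

View pics/b1.png

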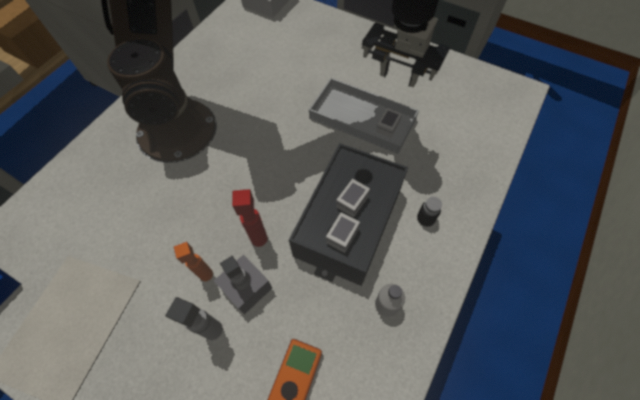

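The first carrier lies in the tray at about (390,118), and the left bore is open at (363,177). I'll move the other two.

```bash
python3 - <<'E'
from h import *
for k in (0,-1):
    c=max([c for c in carriers() if c[0]=='base'],key=lambda c:c[2]); print(c); move_carrier(*c[1:4],k)
for c in carriers(): print(c)
snap('scene','b2'); snap('top','b2t')
E
```

```text
('base', 0.6086366176605225, -0.010231856256723404, -4.036628723144531, 0.14583581067747042, (0.070882648229599, 0.050706423819065094))
down t 13.7 p [ 0.609  -0.0102  0.1183] F [ 1.  -0.4  0.1] grip 0.895
grip t 14.2 p [ 0.6087 -0.0102  0.1182] F [-0.7 -0.9  0.9] grip 0.567
up t 15.1 p [ 0.6078 -0.0102  0.2485] F [ 0.1  0.1 -1.5] grip 0.571
place t 18.4 p [0.4774 0.3187 0.0197] F [-0.   0.8 -1.1] grip 0.567
clear t 20.0 p [0.4766 0.318  0.1988] F [-0.6 -0.8 -0.3] grip 0.728
('base', 0.6298685669898987, -0.09996557980775833, -1.11846923828125, 0.14617857898715503, (0.06783957779407501, 0.050600238144397736))
down t 23.5 p [ 0.6301 -0.1     0.1181] F [1.5 0.6 0.4] grip 0.907
grip t 24.1 p [ 0.63   -0.1     0.1183] F [-0.7  0.3  1.4] grip 0.568
up t 24.9 p [ 0.629  -0.0998  0.2484] F [ 0.5 -0.1 -2.8] grip 0.57
place t 28.7 p [0.3924 0.3148 0.0196] F [-0.3 -0.4 -1.1] grip 0.569
clear t 30.3 p [0.3918 0.3141 0.1989] F [-0.8  0.3  0.4] grip 0.726
('tray', 0.5613758563995361, 0.32103437185287476, 0.3043479025363922, 0.045721868103011154, (0.05014588683843613, 0.06919258832931519))
('tray', 0.47714000940322876, 0.316129207611084, 2.604029893875122, 0.04573581182306519, (0.04954583942890167, 0.0680755078792572))
('tray', 0.39249634742736816, 0.3125830888748169, 4.695798397064209, 0.045979969537754406, (0.049415234476327896, 0.06834951043128967))
```

View pics/b2.png

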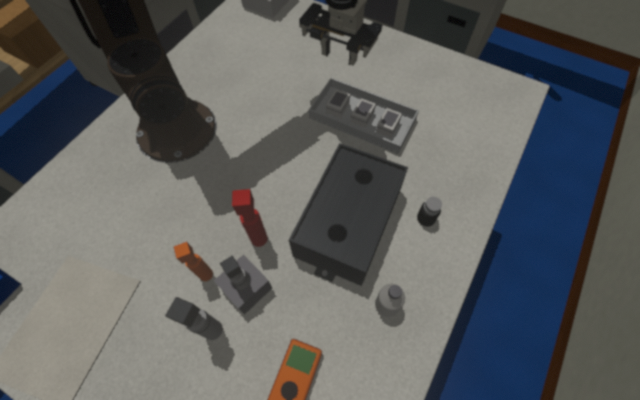

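All three carriers are side by side in the tray, around (365,110), and both bores at (363,177) and (337,232) are clear. Next I look straight down each bore with the wrist camera.

```bash
cat >> h.py <<'E'
BASE=np.array([.6085,-.0157]);BYAW=6.0
def bore(s,base=None,yaw=None):
    b=BASE if base is None else base; a=np.radians(BYAW if yaw is None else yaw)
    return b+s*.085*np.array([-np.sin(a),np.cos(a)])
def look_down(xy,zc,yaw,go=True):
    """put the wrist camera straight above xy at height zc, looking down, image-right (cam x) at world angle yaw"""
    a=np.radians(yaw);x=np.array([np.cos(a),np.sin(a),0]);z=np.array([0,0,-1.])
    Rc=np.stack([x,np.cross(z,x),z],1);Tt=robot.camera_info('wrist')['T_tool_cam']
    R=Rc@Tt[:3,:3].T; p=np.array([xy[0],xy[1],zc])-R@Tt[:3,3]
    if not go: return p,R
    robot.goto(list(p),R); return p,R
E
python3 - <<'E'
from h import *
for s in (1,-1):
    for yaw in range(-180,180,30):
        p,R=look_down(bore(s),.36,yaw,False); q=robot.ik(list(p),R)
        print(s,yaw,p.round(3),None if q is None else np.round(q,0))
E
```

```text
1 -180 [0.598 0.095 0.189] [ 35.  18. -15.  13. -66. -41.]
1 -150 [0.585 0.091 0.189] [ 37.  12. -24.  17. -56. -17.]
1 -120 [0.576 0.081 0.189] [ 36.   7. -31.  18. -47.  13.]
1 -90 [0.573 0.067 0.189] [ 31.   5. -32.  11. -42.  51.]
1 -60 [0.578 0.055 0.189] [ 24.   6. -25.  -2. -45.  98.]
1 -30 [0.588 0.045 0.189] [ 16.  10. -15. -12. -54. 140.]
1 0 [0.601 0.043 0.189] [ 13.  16.  -6. -16. -65. 173.]
1 30 [0.614 0.047 0.189] [  13.   21.    1.  -15.  -75. -159.]
1 60 [0.623 0.057 0.189] [  16.   25.    5.  -11.  -81. -134.]
1 90 [0.626 0.07  0.189] [  21.   27.    6.   -5.  -83. -110.]
1 120 [0.622 0.083 0.189] [ 26.  26.   2.   1. -81. -86.]
1 150 [0.611 0.092 0.189] [ 31.  23.  -5.   7. -75. -64.]
-1 -180 [ 0.616 -0.074  0.189] [ 19.  17. -17.  16. -62. -28.]
-1 -150 [ 0.603 -0.078  0.189] [ 20.  12. -26.  18. -52.  -1.]
-1 -120 [ 0.594 -0.088  0.189] [ 17.   8. -30.  15. -44.  33.]
-1 -90 [ 0.591 -0.102  0.189] [ 11.   7. -26.   4. -43.  77.]
-1 -60 [ 0.595 -0.115  0.189] [  3.  10. -17.  -8. -50. 122.]
-1 -30 [ 0.606 -0.124  0.189] [ -2.  15.  -8. -15. -61. 159.]
-1 0 [ 0.619 -0.126  0.189] [  -3.   21.    1.  -15.  -71. -171.]
-1 30 [ 0.632 -0.122  0.189] [  -2.   25.    7.  -13.  -79. -145.]
-1 60 [ 0.641 -0.112  0.189] [   2.   28.   10.   -8.  -84. -121.]
-1 90 [ 0.644 -0.099  0.189] [  7.  29.   8.  -2. -84. -97.]
-1 120 [ 0.639 -0.086  0.189] [ 12.  27.   2.   4. -79. -74.]
-1 150 [ 0.629 -0.077  0.189] [ 17.  23.  -7.  10. -71. -51.]
```

```bash
python3 - <<'E'
from h import *
for tag,s,yaw in [('L0',1,-90),('R0',-1,-90),('R1',-1,90),('L1',1,90)]:
    look_down(bore(s),.36,yaw); robot.dwell(.3)
    im,d,ci,T=snap('wrist'); P=cloud(d,ci,T)
    np.savez(f'n{tag}.npz',im=im,d=d,T=T)
    c=im[104:304,220:420]; c=cv2.resize(np.clip(c.astype(float)*2,0,255).astype(np.uint8),(400,400),interpolation=cv2.INTER_CUBIC)
    dd=P[104:304,220:420,2]; dv=cv2.applyColorMap(np.clip((dd+.0)/.12*255,0,255).astype(np.uint8),cv2.COLORMAP_JET); dv=cv2.resize(dv,(400,400),interpolation=cv2.INTER_NEAREST)
    cv2.imwrite(f'pics/n{tag}.png',np.hstack([c[:,:,::-1],dv]))
print(robot.read_t())
E
```

```text
37.5<stdin>:7: RuntimeWarning: invalid value encountered in cast
```

View pics/nL0.png

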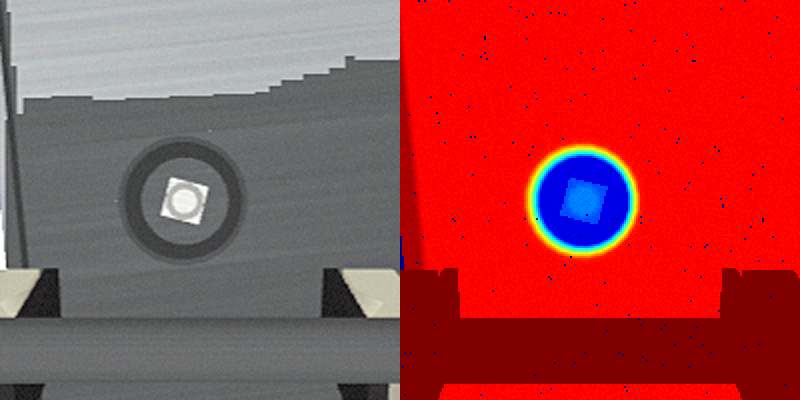

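View pics/nR1.png

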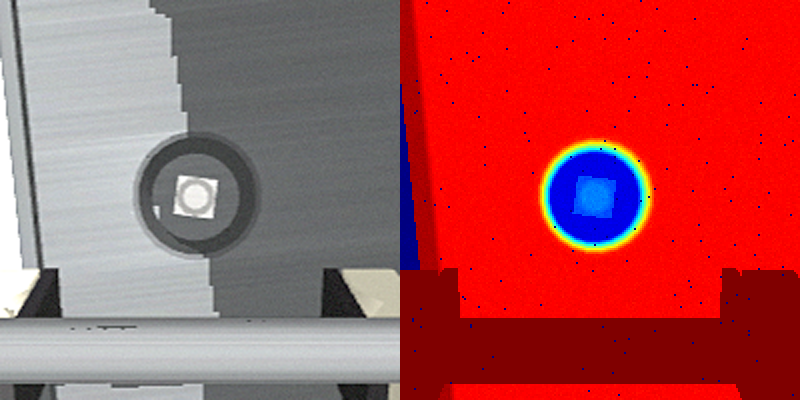

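Both nuts show clearly as bright squares, at about (184,201) in the left view and (195,196) in the right. I'll extract their centres and yaw.

```bash
python3 - <<'E'
from h import *
ci=robot.camera_info('wrist')
for t in ('L0','L1','R0','R1'):
    a=np.load(f'n{t}.npz');im,d,T=a['im'],a['d'],a['T'];P=cloud(d,ci,T);Z=P[...,2]
    m=((Z<.1)&(Z>-.05)).astype(np.uint8);m[260:]=0
    n,l,s,c=cv2.connectedComponentsWithStats(m)
    i=[i for i in range(1,n) if s[i,4]>1000 and 200<c[i,0]<440]; i=max(i,key=lambda i:s[i,4])
    cs,_=cv2.findContours((l==i).astype(np.uint8),cv2.RETR_EXTERNAL,cv2.CHAIN_APPROX_NONE)
    w=ray_plane(cs[0][:,0],.105,ci,T)[:,:2].astype(np.float32);cc,rr=cv2.minEnclosingCircle(w)
    q=(l==i)&(Z>.0185); q=cv2.morphologyEx(q.astype(np.uint8),cv2.MORPH_CLOSE,np.ones((3,3)))
    n2,l2,s2,c2=cv2.connectedComponentsWithStats(q)
    # nut square by depth, restrict to near bore centre
    px=np.argwhere(l==i)[:,::-1].mean(0)
    q&=(np.hypot(*(np.mgrid[:400,:640][::-1]-px[:,None,None]))<20).astype(np.uint8)
    cs,_=cv2.findContours(q,cv2.RETR_EXTERNAL,cv2.CHAIN_APPROX_NONE);k=max(cs,key=cv2.contourArea)
    w=ray_plane(k[:,0],.024,ci,T)[:,:2].astype(np.float32);r=cv2.minAreaRect(w)
    # bright mask version
    g=im.mean(2);b=((g>95)&(q|cv2.dilate(q,np.ones((3,3))))>0).astype(np.uint8);b=cv2.morphologyEx(b,cv2.MORPH_CLOSE,np.ones((7,7)))
    cs,_=cv2.findContours(b,cv2.RETR_EXTERNAL,cv2.CHAIN_APPROX_NONE);k=max(cs,key=cv2.contourArea)
    w=ray_plane(k[:,0],.024,ci,T)[:,:2].astype(np.float32);r2=cv2.minAreaRect(w)
    print(t,'bore',np.round(cc,4),round(rr,4),'nut d',np.round(r[0],4),np.round(r[1],4),round(r[2],1),'nut c',np.round(r2[0],4),np.round(r2[1],4),round(r2[2],1),'topz',np.nanmedian(Z[150:180,300:340]).round(4))
print(bore(1),bore(-1))
E
```

```text
Traceback (most recent call last):
ValueError: max() iterable argument is empty
```

```bash
cat > nuts.py <<'E'
from h import *
ci=robot.camera_info('wrist')
def nut(im,d,T):
    P=cloud(d,ci,T);Z=P[...,2]
    m=((Z<.1)&(Z>-.05)).astype(np.uint8);m[260:]=0;m[:,:200]=0;m[:,440:]=0
    m=cv2.morphologyEx(m,cv2.MORPH_OPEN,np.ones((5,5)))
    cs,_=cv2.findContours(m,cv2.RETR_EXTERNAL,cv2.CHAIN_APPROX_NONE);k=max(cs,key=cv2.contourArea)
    w=ray_plane(k[:,0],.105,ci,T)[:,:2].astype(np.float32);cc,rr=cv2.minEnclosingCircle(w)
    px,_=cv2.minEnclosingCircle(k)
    near=np.hypot(np.mgrid[:400,:640][1]-px[0],np.mgrid[:400,:640][0]-px[1])<19
    fl=np.nanmedian(Z[(m>0)&near&(Z<.02)])
    q=((Z>fl+.006)&near).astype(np.uint8); q=cv2.medianBlur(q,3)
    cs,_=cv2.findContours(q,cv2.RETR_EXTERNAL,cv2.CHAIN_APPROX_NONE);k=max(cs,key=cv2.contourArea)
    r=cv2.minAreaRect(ray_plane(k[:,0],.024,ci,T)[:,:2].astype(np.float32))
    top=np.nanmedian(Z[150:180,300:340])
    return cc,rr,r,fl,top
if __name__=='__main__':
    for t in ('L0','L1','R0','R1'):
        a=np.load(f'n{t}.npz');cc,rr,r,fl,top=nut(a['im'],a['d'],a['T'])
        print(t,'bore',np.round(cc,4),round(rr,4),'nut',np.round(r[0],4),np.round(r[1],4),round(r[2],1),'floor,top',fl.round(4),top.round(4))
    print(bore(1),bore(-1))
E
python3 nuts.py
```

```text
return np.nanmean(a, axis, out=out, keepdims=keepdims)
Traceback (most recent call last):
  File "nuts.py", line 19, in <module>
    a=np.load(f'n{t}.npz');cc,rr,r,fl,top=nut(a['im'],a['d'],a['T'])
                                          ~~~^^^^^^^^^^^^^^^^^^^^^^^
  File "nuts.py", line 13, in nut
    cs,_=cv2.findContours(q,cv2.RETR_EXTERNAL,cv2.CHAIN_APPROX_NONE);k=max(cs,key=cv2.contourArea)
                                                                       ~~~^^^^^^^^^^^^^^^^^^^^^^^^
ValueError: max() iterable argument is empty
```

```bash
sed -i 's/m\[:,:200\]=0;m\[:,440:\]=0/m[:,:262]=0;m[:,380:]=0;m[:150]=0/; s/(Z<.02)\]/(Z<.021)]/' nuts.py; python3 nuts.py
```

```text
L0 bore [0.601  0.0702] 0.0216 nut [0.601  0.0704] [0.0189 0.019 ] 75.1 floor,top 0.0123 0.1052
L1 bore [0.601  0.0693] 0.0217 nut [0.6011 0.0694] [0.0189 0.0189] 75.9 floor,top 0.0123 0.1051
R0 bore [ 0.6182 -0.0989] 0.0216 nut [ 0.6183 -0.0988] [0.0189 0.019 ] 82.5 floor,top 0.0123 0.1052
R1 bore [ 0.6184 -0.0997] 0.0216 nut [ 0.6185 -0.0997] [0.0189 0.019 ] 82.9 floor,top 0.0124 0.105
[0.59961508 0.06883436] [ 0.61738492 -0.10023436]
```

```bash
python3 - <<'E'
from h import *
ci=robot.camera_info('wrist')
c=[.4748,-.2996]
for t,yaw in (('W0',90),('W1',-90)):
    p,R=look_down(c,.47,yaw,False); print(robot.ik(list(p),R))
robot.servo_line([.6,.0,.3],speed=.25)
for t,yaw in (('W0',90),('W1',-90)):
    look_down(c,.47,yaw); robot.dwell(.3)
    im,d,ci,T=snap('wrist','n'+t);P=cloud(d,ci,T);X,Y,Z=P[...,0],P[...,1],P[...,2]
    n=(np.hypot(X-c[0],Y-c[1])<.05)
    q=cv2.medianBlur((n&(Z>.165)&(Z<.21)).astype(np.uint8),3)
    cs,_=cv2.findContours(q,cv2.RETR_EXTERNAL,cv2.CHAIN_APPROX_NONE);k=max(cs,key=cv2.contourArea)
    zt=np.median(Z[q>0])
    r=cv2.minAreaRect(ray_plane(k[:,0],zt,ci,T)[:,:2].astype(np.float32)); print(t,'head',np.round(r[0],4),np.round(r[1],4),round(r[2],1),'z',zt)
    q=cv2.medianBlur((((np.hypot(X-c[0],Y-c[1])<.075))&(Z>.062)).astype(np.uint8),3)
    cs,_=cv2.findContours(q,cv2.RETR_EXTERNAL,cv2.CHAIN_APPROX_NONE);k=max(cs,key=cv2.contourArea)
    r=cv2.minAreaRect(ray_plane(k[:,0],.070,ci,T)[:,:2].astype(np.float32)); print('  stand',np.round(r[0],4),np.round(r[1],4),round(r[2],1),np.nanmedian(Z[(q>0)&(Z<.08)]))
st('x')
E
```

```text
[ -9.94029894  17.99351497   3.77729434   2.52894681 -90.25034127
 -80.33749344]
[-15.97248896  -1.90106996 -16.88760238  -4.59936042 -60.95989716
 107.74245467]
W0 head [nan nan] [0. 0.] 0.0 z nan
  stand [ 0.6011 -0.2935] [0.1994 0.7407] 0.1 0.07024262455728691
W1 head [nan nan] [0. 0.] 0.0 z nan
  stand [ 0.3528 -0.3058] [0.1991 0.74  ] 0.0 0.07026882680801064
x t 42.8 p [ 0.4508 -0.3003  0.2996] F [0.4 0.6 0.1] grip 0.734
```

View pics/nW0.png

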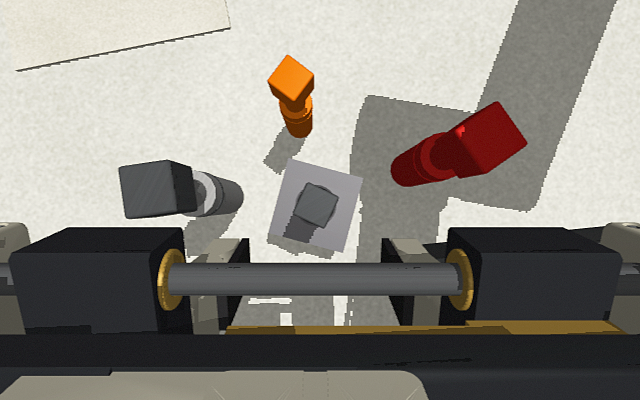

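The overhead shot shows the target wrench in the grey stand at (315,203). The red one is at (490,140), orange at (290,80), and the larger dark one at (160,188). I'll fix the NaN and finger masking and re-measure.

```bash
cat > wr.py <<'E'
from h import *
def wrench(t,c):
    im,d,ci,T=snap('wrist','n'+t);P=cloud(d,ci,T);X,Y,Z=P[...,0],P[...,1],P[...,2]
    n=(np.hypot(X-c[0],Y-c[1])<.03)
    q=cv2.medianBlur((n&(Z>.165)&(Z<.21)).astype(np.uint8),3)
    cs,_=cv2.findContours(q,cv2.RETR_EXTERNAL,cv2.CHAIN_APPROX_NONE);k=max(cs,key=cv2.contourArea)
    zt=np.nanmedian(Z[q>0])
    r=cv2.minAreaRect(ray_plane(k[:,0],zt,ci,T)[:,:2].astype(np.float32)); print(t,'head',np.round(r[0],4),np.round(r[1],4),round(r[2],1),'z',zt)
    q=cv2.medianBlur((((np.hypot(X-c[0],Y-c[1])<.07))&(Z>.062)&(Z<.2)).astype(np.uint8),3)
    cs,_=cv2.findContours(q,cv2.RETR_EXTERNAL,cv2.CHAIN_APPROX_NONE);k=max(cs,key=cv2.contourArea)
    r=cv2.minAreaRect(ray_plane(k[:,0],.070,ci,T)[:,:2].astype(np.float32)); print('  stand',np.round(r[0],4),np.round(r[1],4),round(r[2],1),np.nanmedian(Z[(q>0)&(Z<.08)]))
if __name__=='__main__':
    c=[.4748,-.2996]
    for t,yaw in (('W1b',-90),('W0b',90)):
        look_down(c,.47,yaw); robot.dwell(.3); wrench(t,c)
    st('x')
E
python3 wr.py
```

```text
W1b head [ 0.4756 -0.2982] [0.0298 0.0298] 64.5 z 0.1841450185614557
  stand [ 0.4758 -0.298 ] [0.09 0.09] 75.0 0.07024198801943826
W0b head [ 0.4758 -0.2991] [0.0298 0.0298] 64.7 z 0.18420800867283693
  stand [ 0.476  -0.2992] [0.09 0.09] 75.0 0.07029390327930662
x t 46.5 p [ 0.5017 -0.3003  0.2998] F [0.1 0.  0.3] grip 0.736
```

```bash
cat >> h.py <<'E'
BL=np.array([.601,.0698]);BR=np.array([.6183,-.0993]);ST=np.array([.4758,-.2987])
def fine(p,yaw,speed=.05):
    """line to p at jaw yaw, then correct the standing error once"""
    p=np.array(p,float);robot.servo_line(list(p),rot(yaw),speed=speed);robot.dwell(.15)
    e=p-robot.read_position(); robot.servo_line(list(p+e),rot(yaw),speed=.02); robot.dwell(.15)
    return e
E
python3 - <<'E'
from h import *
x,y=.4757,-.2987; yaw=154.6
print(robot.ik([x,y,.28],rot(yaw)))
robot.goto([x,y,.28],rot(yaw)); robot.move_gripper(.6)
print(fine([x,y,.2],yaw,.15)); print(fine([x,y,.147],yaw,.08)); st('at')
robot.move_gripper(0); st('grip'); print(robot.read_ft_torque())
snap('scene','c1')
E
```

```text
[-12.15951644   8.1077965   -8.99590136   0.         -72.89630214
 -13.24048356]
[-0.00069651  0.00024642 -0.0012661 ]
[-0.00039469  0.00012731 -0.00063723]
at t 50.7 p [ 0.4753 -0.2986  0.1464] F [-0.2  0.5 -1.1] grip 0.599
grip t 51.2 p [ 0.4753 -0.2986  0.1463] F [ 0.4  0.4 -0.5] grip 0.342
[-0.00197073 -0.11726495  0.02065034]
```

View pics/c1.png

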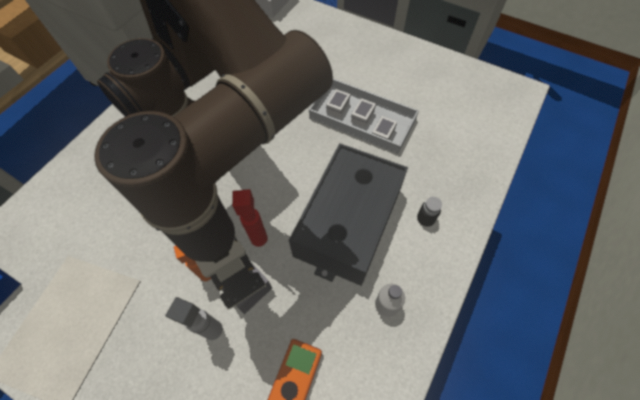

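The wrench head is gripped (30 mm). The far carrier in the tray looks shifted, at (385,128) against (390,121) before, so I'll check it and lift.

```bash
python3 - <<'E'
from h import *
for c in carriers(): print(np.round(c[1:5],4),np.round(c[5],3))
x,y=.4753,-.2986
robot.servo_line([x,y,.30],speed=.12); robot.dwell(.2); st('up'); print(np.round(robot.read_ft_torque(),3))
p=[BL[0],BL[1],.30]; print(np.round(robot.ik(p,rot(-104.5)),1), np.round(robot.ik([BR[0],BR[1],.3],rot(-97.3)),1))
robot.goto(p,rot(-104.5)); robot.dwell(.3); st('over'); print(robot.read_qpos())
snap('top','c2t');snap('scene','c2')
E
```

```text
[0.5625 0.2859 4.3599 0.0458] [0.051 0.072]
[ 0.4766  0.3173 -0.0937  0.0457] [0.069 0.05 ]
[0.3925 0.3132 4.25   0.0458] [0.05  0.069]
up t 52.9 p [ 0.4752 -0.2985  0.2995] F [ 0.4 -0.7 -3.5] grip 0.341
[ 0.042 -0.068  0.019]
[ 25.1  11.8  -1.8   0.  -76.3  50.4] [  8.7  13.9   0.8   0.  -76.9  74. ]
over t 54.7 p [0.601  0.0691 0.3001] F [ 0.4  0.4 -3.8] grip 0.338
[ 2.50416634e+01  1.18197355e+01 -1.84070989e+00  2.94876160e-03
 -7.63288490e+01  5.03844291e+01]
```

View pics/c2.png

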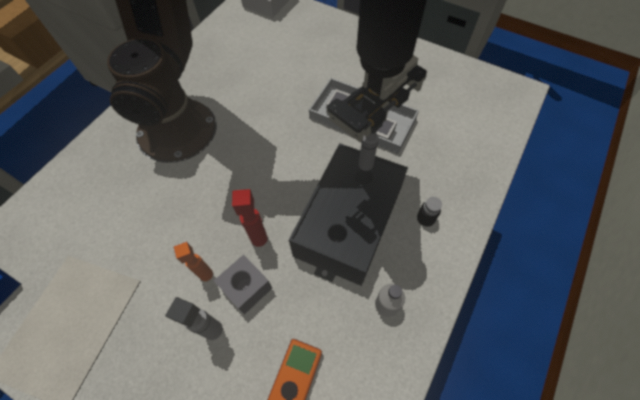

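View pics/c2t.png

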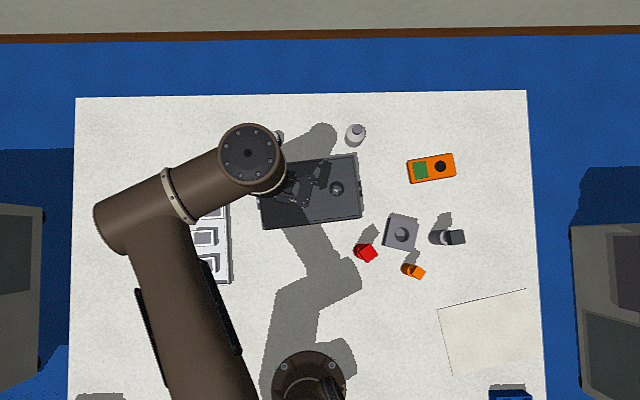

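The hole in the stand is empty and the wrench hangs over the left bore. The knocked carrier still lies flat in the tray. Now I lower onto the left nut in force-watched steps.

```bash
cat >> h.py <<'E'
OFF=.1383
def insert(xy,yaw,zend,zfast,fmax=12,step=.002):
    xy=np.array(xy);p=[xy[0],xy[1]]
    robot.servo_line(p+[.27],rot(yaw),speed=.1); robot.dwell(.4)
    e=xy-np.array(robot.read_position())[:2]; print('settled err',e.round(4)); e=np.clip(e,-.001,.001)
    p=list(xy+e); robot.servo_line(p+[zfast+OFF],rot(yaw),speed=.1); robot.dwell(.3); st('pre')
    z=zfast
    while z>zend+1e-6:
        z=max(z-step,zend); robot.servo_line(p+[z+OFF],rot(yaw),speed=.04); robot.dwell(.05)
        F=robot.read_force()
        if F[2]>fmax: print('contact at foot cmd',round(z,4)); break
    robot.dwell(.2); st('in'); print('foot',robot.read_position()[2]-OFF,'M',np.round(robot.read_ft_torque(),3))
E
python3 - <<'E'
from h import *
insert(BL,-104.5,.0122,.034)
E
```

```text
settled err [-0.0001 -0.0001]
pre t 57.1 p [0.601  0.0698 0.1727] F [-0.8  0.5 -3.2] grip 0.341
in t 60.6 p [0.6009 0.0698 0.1505] F [-0.6  0.1 -4.1] grip 0.341
foot 0.01216460215320761 M [0.033 0.121 0.031]
```

The socket is fully on the nut (foot at 12.2 mm, no contact force). Next, turn clockwise.

```bash
cat >> h.py <<'E'
def turn(maxdeg,thr=.38,step=8):
    q=np.array(robot.read_qpos(),float); q0=q[5]; M0=robot.read_ft_torque()[2]; done=0;log=[]
    while done<maxdeg:
        s=step if done<125 else 2
        done+=s; q[5]=q0-done; robot.movej(list(q)); robot.dwell(.1)
        M=robot.read_ft_torque()[2]-M0; a=robot.read_qpos()[5]-q0; log.append((done,round(a,1),round(M,3)))
        if abs(M)>thr: break
    print(log); R=np.array(robot.read_tcp_rot()); print('jaw yaw',np.degrees(np.arctan2(R[1,1],R[0,1]))); st('turned')
E
python3 - <<'E'
from h import *
turn(158)
E
```

```text
[(8, np.float64(-7.8), np.float64(-0.027)), (16, np.float64(-15.7), np.float64(0.033)), (24, np.float64(-23.7), np.float64(0.012)), (32, np.float64(-31.7), np.float64(-0.048)), (40, np.float64(-39.7), np.float64(-0.06)), (48, np.float64(-47.7), np.float64(0.032)), (56, np.float64(-55.7), np.float64(-0.047)), (64, np.float64(-63.8), np.float64(-0.058)), (72, np.float64(-71.8), np.float64(-0.026)), (80, np.float64(-79.8), np.float64(-0.069)), (88, np.float64(-87.8), np.float64(-0.051)), (96, np.float64(-95.8), np.float64(-0.036)), (104, np.float64(-103.8), np.float64(0.037)), (112, np.float64(-111.8), np.float64(-0.005)), (120, np.float64(-119.8), np.float64(0.015)), (128, np.float64(-127.8), np.float64(-0.044)), (130, np.float64(-129.8), np.float64(-0.013)), (132, np.float64(-131.8), np.float64(0.085)), (134, np.float64(-133.8), np.float64(0.065)), (136, np.float64(-135.8), np.float64(0.021)), (138, np.float64(-137.8), np.float64(0.001)), (140, np.float64(-139.8), np.float64(0.072)), (142, np.float64(-141.9), np.float64(0.036)), (144, np.float64(-143.9), np.float64(0.041)), (146, np.float64(-145.9), np.float64(-0.01)), (148, np.float64(-147.9), np.float64(0.019)), (150, np.float64(-149.9), np.float64(0.028)), (152, np.float64(-151.9), np.float64(0.056)), (154, np.float64(-153.9), np.float64(0.326)), (156, np.float64(-155.9), np.float64(0.4))]
jaw yaw 99.60189365900426
turned t 71.2 p [0.601  0.0699 0.1504] F [-4.1  3.9 -1.9] grip 0.339
```

Torque jumped from about 0.05 to 0.4 N m at 154–156° of wrench turn. Expected was 140° plus about 10° of play, so this is the stop. I back off into the free play, lift out and do the right nut.

```bash
python3 - <<'E'
from h import *
q=list(robot.read_qpos()); q[5]+=11; robot.movej(q); robot.dwell(.1); print(np.round(robot.read_ft_torque(),3))
R=np.array(robot.read_tcp_rot())
robot.servo_line([BL[0],BL[1],.30],speed=.12); st('up')
p=[BR[0],BR[1],.30]; robot.goto(p,rot(-97.3)); print(np.round(robot.read_qpos(),1))
insert(BR,-97.3,.0122,.034)
E
```

```text
[0.524 0.671 0.049]
up t 73.0 p [0.6006 0.0697 0.2991] F [ 0.4  0.2 -3.5] grip 0.341
[  8.7  13.9   0.8  -0.  -76.9  74. ]
settled err [-0.0001  0.    ]
pre t 77.8 p [ 0.6183 -0.0993  0.1727] F [-0.5 -0.3 -2.8] grip 0.342
in t 81.3 p [ 0.6181 -0.0993  0.1504] F [-1.6 -0.6 -3.9] grip 0.339
foot 0.012109637598772066 M [-0.007  0.624  0.025]
```

```bash
python3 - <<'E'
from h import *
turn(168)
q=list(robot.read_qpos()); q[5]+=11; robot.movej(q); robot.dwell(.1); print(np.round(robot.read_ft_torque(),3))
robot.servo_line([BR[0],BR[1],.30],speed=.12); robot.dwell(.2); st('up'); print(np.round(robot.read_ft_torque(),3))
snap('scene','d1')
E
```

```text
[(8, np.float64(-7.8), np.float64(-0.004)), (16, np.float64(-15.7), np.float64(-0.047)), (24, np.float64(-23.7), np.float64(-0.05)), (32, np.float64(-31.7), np.float64(-0.076)), (40, np.float64(-39.7), np.float64(-0.024)), (48, np.float64(-47.7), np.float64(0.011)), (56, np.float64(-55.7), np.float64(-0.048)), (64, np.float64(-63.8), np.float64(-0.1)), (72, np.float64(-71.8), np.float64(-0.039)), (80, np.float64(-79.8), np.float64(-0.03)), (88, np.float64(-87.8), np.float64(-0.047)), (96, np.float64(-95.8), np.float64(-0.022)), (104, np.float64(-103.8), np.float64(-0.055)), (112, np.float64(-111.8), np.float64(0.0)), (120, np.float64(-119.8), np.float64(0.039)), (128, np.float64(-127.8), np.float64(-0.061)), (130, np.float64(-129.7), np.float64(0.062)), (132, np.float64(-131.7), np.float64(0.031)), (134, np.float64(-133.7), np.float64(0.02)), (136, np.float64(-135.7), np.float64(0.041)), (138, np.float64(-137.7), np.float64(0.049)), (140, np.float64(-139.7), np.float64(0.032)), (142, np.float64(-141.7), np.float64(0.085)), (144, np.float64(-143.7), np.float64(0.032)), (146, np.float64(-145.7), np.float64(0.116)), (148, np.float64(-147.7), np.float64(0.055)), (150, np.float64(-149.7), np.float64(0.038)), (152, np.float64(-151.8), np.float64(0.095)), (154, np.float64(-153.8), np.float64(0.051)), (156, np.float64(-155.9), np.float64(0.069)), (158, np.float64(-157.9), np.float64(0.057)), (160, np.float64(-159.9), np.float64(0.182)), (162, np.float64(-161.9), np.float64(0.41))]
jaw yaw 100.83717555117586
turned t 93.0 p [ 0.6183 -0.099   0.1504] F [-4.4  2.3 -0.2] grip 0.337
[0.186 0.388 0.027]
up t 95.0 p [ 0.6181 -0.0993  0.2994] F [ 0.2 -0.1 -2.9] grip 0.34
[ 0.069 -0.171 -0.009]
```

View pics/d1.png

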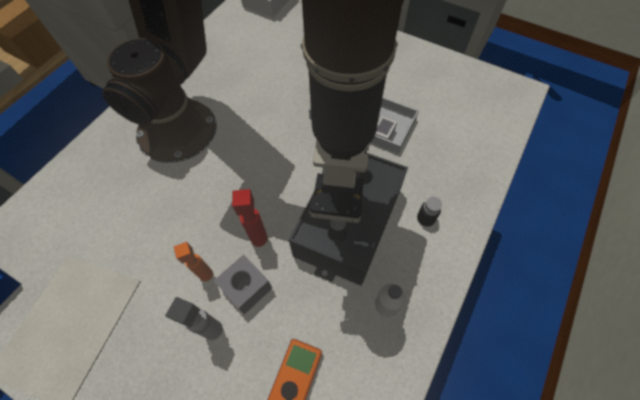

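Both nuts stopped at the same wrench yaw, about 100°, so the two stops agree. The bystanders are untouched in this view. Now I put the wrench back in the stand.

```bash
python3 - <<'E'
from h import *
p=[ST[0],ST[1],.30]; print(np.round(robot.ik(p,rot(154.6)),1)); robot.goto(p,rot(154.6))
insert(ST,154.6,.0080,.03,fmax=6)
robot.move_gripper(.6); robot.dwell(.2); st('open')
robot.servo_line([ST[0],ST[1],.30],speed=.12); robot.dwell(.1)
c=list(ST)
import wr
look_down(c,.47,90); robot.dwell(.3); wr.wrench('Z0',c)
st('x')
E
```

```text
[-12.2   7.6  -7.    0.  -75.4 -13.2]
settled err [-0.0001  0.0001]
pre t 98.4 p [ 0.4758 -0.2987  0.1686] F [-0.8  0.1 -3.4] grip 0.344
in t 101.9 p [ 0.4758 -0.2987  0.1464] F [ 0.2  0.1 -1.7] grip 0.34
foot 0.008059901296884137 M [ 0.001 -0.298 -0.02 ]
open t 102.7 p [ 0.4757 -0.2986  0.1463] F [ 0.  -0.2  0.4] grip 0.602
Z0 head [ 0.4769 -0.3002] [0.0297 0.0297] 64.6 z 0.18416376960428033
  stand [ 0.476  -0.2992] [0.0901 0.09  ] 75.0 0.07026432087274645
x t 105.7 p [ 0.5011 -0.2972  0.2999] F [ 0.6 -0.6 -0.2] grip 0.602
```

View pics/nZ0.png

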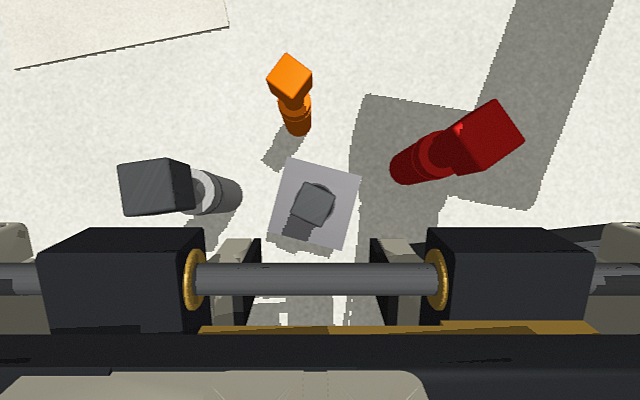

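The wrench is back in the stand at (315,203), its head top at 184.2 mm as at the start. Now I check the nuts, carriers and bystanders.

```bash
python3 - <<'E'
from h import *
from nuts import nut
robot.goto([.58,-.1,.32],best([.58,-.1,.32],90))
for tag,s,B in [('R2',-1,BR),('L2',1,BL)]:
    look_down(B,.36,90); robot.dwell(.3)
    im,d,ci,T=snap('wrist'); cc,rr,r,fl,top=nut(im,d,T)
    print(tag,np.round(cc,4),np.round(r[0],4),np.round(r[1],4),round(r[2],1),'angle mod90',round((5.84-r[2])%90,1),'stop',round(np.degrees(2.8)%90,1))
    c=im[104:304,220:420]; cv2.imwrite(f'pics/n{tag}.png',cv2.resize(np.clip(c.astype(float)*2,0,255).astype(np.uint8),(400,400),interpolation=cv2.INTER_CUBIC)[:,:,::-1])
robot.goto([.45,0,.4],best([.45,0,.4],90)); robot.dwell(.3)
for c in carriers(): print(np.round(c[1:5],4),np.round(c[5],3))
snap('scene','z1'); snap('top','z1t'); st('end')
E
```

```text
R2 [ 0.6183 -0.0996] [ 0.6185 -0.0995] [0.0189 0.0189] 26.6 angle mod90 69.3 stop 70.4
L2 [0.6011 0.0695] [0.6012 0.0694] [0.0187 0.0187] 26.5 angle mod90 69.4 stop 70.4
[ 0.5609  0.2839 -0.0013  0.0457] [0.075 0.054]
[0.477  0.3172 1.5345 0.0458] [0.05  0.069]
end t 110.1 p [4.502e-01 1.000e-04 3.995e-01] F [ 0.4  0.1 -0.2] grip 0.602
```

View pics/nL2.png

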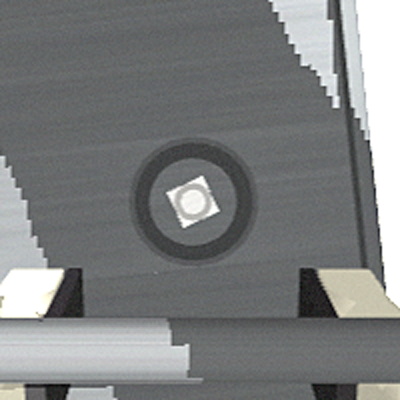

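View pics/z1.png

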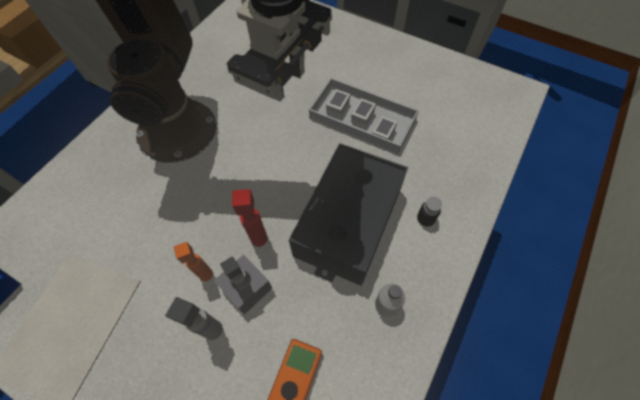

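Both nuts read 159.3° against the 160.4° stop, equal within about 1° of measuring error despite different starts. Bystanders, stand and wrench are unchanged. One carrier is hidden from the top camera and the knocked one lies near the wall, so I check both for flatness from above.

```bash
python3 - <<'E'
from h import *
p,R=look_down([.47,.30],.45,90,False); 
robot.goto(list(p),R); robot.dwell(.3)
im,d,ci,T=snap('wrist','z2');P=cloud(d,ci,T);X,Y,Z=P[...,0],P[...,1],P[...,2]
for cx,cy in [(.562,.285),(.477,.317),(.392,.313)]:
    q=(abs(X-cx)<.05)&(abs(Y-cy)<.05)&(Z>.0425)&(Z<.08)
    w=cv2.medianBlur(q.astype(np.uint8),5)>0; w&=np.isfinite(Z)
    r=cv2.minAreaRect(np.c_[X[w],Y[w]].astype(np.float32)); k=np.linalg.lstsq(np.c_[X[w]-cx,Y[w]-cy,np.ones(w.sum())],Z[w],rcond=None)[0]
    print(np.round(r[0],4),np.round(r[1],4),round(r[2],1),'z',k[2].round(4),'tilt deg',np.degrees(k[:2]).round(2),w.sum())
E
```

```text
[0.5835 0.289 ] [0.0117 0.0685] 0.0 z 0.048 tilt deg [-6.34 -0.23] 543
[0.4791 0.319 ] [0.05   0.0701] 2.0 z 0.0457 tilt deg [ 0.   -0.01] 2480
[0.3942 0.3146] [0.0502 0.07  ] 3.4 z 0.0456 tilt deg [-0.07 -0.01] 2466
```

View pics/z2.png

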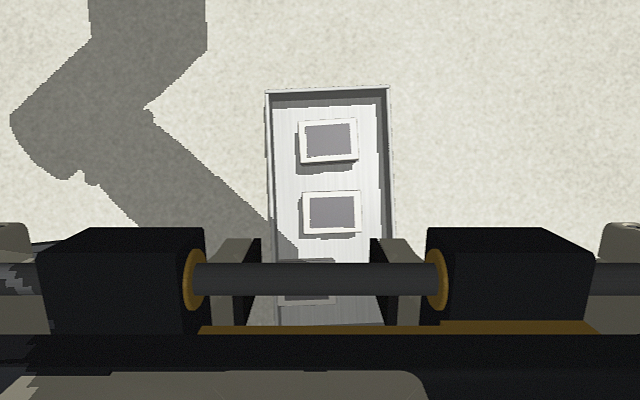

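Two carriers are flat and visible at (328,140) and (331,213). The knocked one at (310,285) is hidden behind the gripper, so I move over it.

```bash
python3 - <<'E'
from h import *
p,R=look_down([.53,.30],.42,90,False); 
robot.goto(list(p),R); robot.dwell(.3)
im,d,ci,T=snap('wrist','z3');P=cloud(d,ci,T);X,Y,Z=P[...,0],P[...,1],P[...,2]
for cx,cy in [(.562,.287),(.477,.317)]:
    q=(abs(X-cx)<.04)&(abs(Y-cy)<.05)&(Z>.0425)&(Z<.08)
    w=cv2.medianBlur(q.astype(np.uint8),5)>0; w&=np.isfinite(Z)
    r=cv2.minAreaRect(np.c_[X[w],Y[w]].astype(np.float32)); k=np.linalg.lstsq(np.c_[X[w]-cx,Y[w]-cy,np.ones(w.sum())],Z[w],rcond=None)[0]
    print(np.round(r[0],4),np.round(r[1],4),round(r[2],1),'z',k[2].round(4),'tilt deg',np.degrees(k[:2]).round(2),w.sum())
st('')
E
```

```text
[0.5642 0.2883] [0.0501 0.0699] 1.9 z 0.0457 tilt deg [ 0.04 -0.02] 2897
[0.4791 0.319 ] [0.05 0.07] 2.0 z 0.0456 tilt deg [-0.02  0.03] 2896
 t 112.4 p [0.5538 0.301  0.2507] F [-0.1 -1.  -0.3] grip 0.6
```

View pics/z3.png

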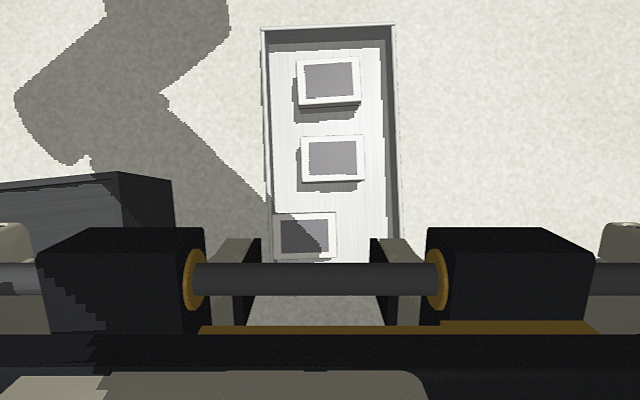

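All three carriers lie flat on the tray floor, including the knocked one at (305,237) with tilt under 0.1°. The robot is clear of everything, so I hand in.

```bash
python3 - <<'E'
from h import *
robot.job_done(); print(robot.read_t())
E
```

```text
the job is handed in; nothing more can be done
the job is handed in; nothing more can be done
```

I moved all three carriers to the tray, turned both nuts clockwise to their stops and put the wrench back in its stand. I then handed in the job at about 112 s of the 210 s allowed.

**Last checks:**
- **Carriers:** all three lie flat on the tray floor (tilt under 0.1°). One was knocked about 35 mm towards the tray wall while the robot was elsewhere. It was still flat and clear of the others, so I left it there.
- **Nuts:** turning torque rose to about 0.4 N m at the end on both. Afterwards both nuts measured about 159.3° against the 160.4° stop. They agree with each other within 0.1°, and I put the 1.1° difference down to measuring error in the base angle.
- **Wrench:** it stands upright, with its head top at 184.2 mm, the same as at the start. It is about 1.4 mm off the stand's centre, within the hole's play.
- **Bystanders:** the lens, bottle and meter look unmoved in the final scene picture. I did not measure their positions again.

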